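Seat the rivet pin and hold the knife handle against the fence

ROBOT

A 6-joint arm with a two-finger parallel gripper is mounted at the origin on the work surface. World frame = base frame: x ahead of the robot, y to its left, z up, the work surface at z = 0. Lengths are in mm, angles in rad, forces in N, time in s.
With the tool pointing down it reaches from about 350 to 875 mm from the base axis. Payload 4.2 kg.
Tool frame: the origin (TCP) lies midway between the tips of the shut fingers; the grasp point (between the pads) lies 19 mm behind it; z points along the fingers, y is the direction in which the jaws open and shut (so a half turn about z gives the same grasp; the last joint's range is limited). The gripper opens to 85 mm and grips with 20 to 120 N. Pads are 22 mm wide; open, the fingers measure 114 mm over their backs; the gripper's body (76 mm by 85 mm) begins 54 mm behind the grasp point. The pads swing forward as they close: fully open they stand 13 mm farther back than shut.
Start: joints at [-1.009, 0.385, 0.008, 0, -1.194, -0.259], TCP at [186.387, -596.539, 231.312] pointing down, gripper open.
Joint ranges: [-3.14, 3.14], [-1.21, 2.06], [-1.07, 1.41], [-3.16, 2.05], [-2.99, -0.16], [-3.1, 3.1]. Speed limits (rad/s): [2.79, 2.79, 3.14, 3.14, 3.14, 3.14].

INTERFACE

Orientations are given as a unit quaternion [x, y, z, w].
In Python, from bench import arm gives the robot as it stands.
- The arm moves only by the tool send_rows, never from a script. Its arguments are lists of equal length, an entry for each row: "translation": the shift along the tool's x, y, z in mm, a list of three; "dr": the turn, a rotation vector about the tool's x, y, z in degrees, a list of three; "grip": the finger opening in mm, from 0 to 85.4. In form: {"translation": [[dx, dy, dz], ...], "dr": [[ax, ay, az], ...], "grip": [grip, ...]}. A call has exactly 5 rows; each row shifts and turns the commanded pose from where the row before left it, along the tool's axes as they then stand; what a row does not reach is not made up. A row lasts 1/8 s, in which the tool goes at most 62.5 mm and 10.7 degrees, less where a joint would pass 70% of its speed; a pose out of reach is approached as far as the arm can. A call with a gripper value outside its range is refused whole. The fingers move at their own pace and stop on an object; the grip force is fixed at half the most. Time passes only in rows, so rows that do not move let the fingers close, or fill a call up. It gives the time, the measured TCP pose, the force and the opening at its end, in the units of the state.
- arm.read_state(): the state, without advancing time (a new reading comes with each control period).
- arm.get_image(name): name is "scene" or "top"; returns the picture (420x560x3 uint8, red, green, blue); there is no depth.
- arm.camera_info(name): a dict with "fx", "fy", "cx", "cy" (pixels), "cam_to_world" (4x4, takes a point from camera to world coordinates). Camera axes: x right, y down, z forward; pixel columns grow to the right and rows downward; lengths in mm; the calibration is good to about 2 mm. A picture is of the moment at which its call begins. camera_info takes no time and is no camera call.
- arm.job_done(): hands the job in, once; it reports no verdict.
Trained networks look in the newest picture that a camera, given by its name, has taken for a name from the list of things; names that differ only in an ending like _2 or _b are one class to them, and where a whole thing is asked for, a point or a joint stands for the part that bears it (a point fixed in the world has none). Each returns a list of dicts, best first, with "confidence" (0 to 1); they miss things now and then, are a little off and sometimes report something else, mostly with a low value. They report only what shows in the picture. A call takes as long as a camera call. They do not tell look-alikes from the thing itself.
- arm.search_frame(thing, camera): "xyz" ([x, y, z] in mm, in world coordinates, good to about 4 mm: the middle of the surface that is visible of it).
- arm.place_of(thing, camera): "xyz" ([x, y, z] in mm, in world coordinates, good to about 4 mm: a listed point, or the origin of a listed thing).
The state is a dict: "clock": time; "joints": joint angles; "joint_vel": joint speeds; "joint_efforts": joint torques, N m; "position": TCP position; "ee_rot": TCP orientation; "contact_force": force on the tool from outside, world axes, zero at the start; "wrist_torque": the same for the moment, N m; "gripper_width": finger opening in mm.
Only numpy, scipy, OpenCV 4.12 (cv2) and the standard library are available. Lean on these libraries where they do the work, as an engineer would, in place of code of your own. Each camera call takes 0.05 s, during which the arm holds its last target.

TASK

Take the steel pin out of its wooden stand, put it fully down into the hole in the knife handle's metal bolster and let go of it. Then slide the handle along the steel block until its whole length lies flush against the fence bar, and hold it there for riveting with one firm diagonal push of the fingers (about 15 N), pressing it against the fence and down on the block at once; the program finishes while still pushing. The pin stays in, and the jar, hammer, file and clear tub nearby are left where they are.

Things in the scene. Friction and masses are not known exactly. Their poses are not given: they have to be found in the camera images.
- block: Ground and waxed steel bench block (slippery, friction about 0.25), fixed, 170 (x) by 260 (y) by 38 mm, on a fixed plywood foot 200 x 300 x 12 mm. Origin at the centre of its underside, 12 mm above the bench; its top face is 50 mm above the bench. Its x points across the block towards the fence, y along the fence.
- fence: Fence: dark steel bar, fixed on top of the block near its far long edge, 20 (x) by 260 (y) by 16 mm high (two bolt heads 5 mm higher). Origin at the centre of its underside, on the block's top face; y along the bar. Rigid.
- fence_face (a point): Point on the foot of the fence's working face (the long face towards the robot), at mid length, at the height of the block's top. Same axes as the fence: the handle is pushed in +x against this face.
- handle: Ivory knife handle, loose, flat on the block, 34 (x) by 140 (y) by 28 mm high, 0.2 to 0.33 kg. Origin: centre of its underside; x roughly towards the fence, y along its length, z up. Its +y end (y 40 to 70 mm) is a rectangular bright-metal bolster with the hole. When flush, the origin is 17 mm from the fence face. It slides and turns freely; pushed at mid length it squares itself on the fence.
- bevel (a point): Middle of the handle's bevel on the side away from the fence (handle frame -12, 0, 23 mm). From y = -70 to +40 mm both long top edges are cut at 45 degrees, 10 mm wide and 10 mm high: the upright sides below are 18 mm high, the flat top is 14 mm wide.
- hole (a point): Centre of the mouth of the hole in the bolster, on its top face (handle frame 0, 55, 28 mm). The upright through hole is 10 mm in diameter with a small chamfer and 28 mm deep; the block's top closes it below.
- pin: Steel pin, loose, 60 g, upright in the wooden stand: shaft 8 mm in diameter, 46 mm long, chamfered foot; round head 16 mm in diameter, 24 mm high on top (70 mm in all). Origin at the foot, z to the head. In the stand its foot is 5 mm and its top 75 mm above the bench. Fully in the hole its foot stands on the block, the head's underside 18 mm above the bolster.
- pin_tip (a point): Centre of the pin's foot (the same point as its origin).
- stand: Light wooden stand of the pin, fixed, 60 x 60 x 34 mm, with one upright hole 10 mm in diameter and 29 mm deep in its middle. Origin at the centre of its underside. It stands left or right of the block.
- jar: Closed glass jar with a steel cap, 56 mm in diameter, 70 mm high, loose, on the other side of the block from the stand; leave alone. Origin at the centre of its underside.
- hammer: Hammer lying on the bench beyond the block, 270 mm long, lying about along world y; leave alone.
- file: File with a round wooden handle lying on the bench beyond and left of the block, 300 mm long, along world y; leave alone.
- tub: Clear plastic open tub, 140 x 200 x 70 mm, on the bench beyond and right of the block; leave alone. Origin at the centre of its underside.
There are look-alikes about, which are no part of the job. Of the things like the handle, leave any that is black, red or yellow; of the rest the smaller one is meant.

How it is judged:
By the outcome, as a careful person would: the job done as asked, in the order asked, and still so for the second after the job is handed in, while the arm keeps its last pose, push and grip.
It also fails if it takes over 51 s, if anything falls off the work surface, if the arm or the gripper's body presses on something with over 40 N, if the wrist force passes 120 N, or if a joint passes its speed limit or range.

## Working session

There is one attempt and no reset: what is moved stays moved. The work goes in short steps, Python scripts to look and compute and a tool call to move; the robot and the scene stay as the last step left them, time stands still between calls to the robot, and variables do not carry over. Pictures are saved under pics/ and viewed, and the job is handed in when it is done.

Besides the shell and the picture viewer there is one more tool, called after "Call:" as name(argument=value, ...) on one line, values as JSON. send_rows: Moves the arm, as the interface text tells. Its arguments: {"type":"object","properties":{"translation":{"type":"array"},"dr":{"type":"array"},"grip":{"type":"array"}},"required":["translation","dr","grip"]}

```bash
ls; mkdir -p pics; python3 - <<'E'
from bench import arm
import cv2
for n in ("scene","top"):
    im=arm.get_image(n); cv2.imwrite(f"pics/{n}0.png",im[:,:,::-1])
    c=arm.camera_info(n); print(n,c["fx"],c["fy"],c["cx"],c["cy"]); print([[round(float(v),3) for v in r] for r in c["cam_to_world"]])
s=arm.read_state(); print({k:(v if not hasattr(v,'tolist') else v.tolist()) for k,v in s.items()})
E
```

```text
pics
scene 512.7313570189596 512.7313570189596 276.55156099777383 205.8115378295633
[[0.191, 0.663, -0.724, 1480.783], [0.982, -0.121, 0.148, -180.06], [0.01, -0.739, -0.674, 974.082], [0.0, 0.0, 0.0, 1.0]]
top 389.1858154350688 389.1858154350688 282.3971718160088 204.57266391158132
[[0.015, -0.997, 0.075, 450.647], [-1.0, -0.014, 0.011, 0.421], [-0.009, -0.075, -0.997, 1161.299], [0.0, 0.0, 0.0, 1.0]]
{'clock': 0.1, 'joints': [-1.0093916881935205, 0.3854760505820926, 0.00675965174591161, -0.00043519254597319926, -1.1939891228786195, -0.258594756329373], 'joint_vel': [-0.00017575448893145568, -6.15731206094353e-05, 0.003903267584613522, 0.002094896609706439, 0.0013284607959689258, 0.0010617522362909063], 'joint_efforts': [-0.0005195238372834865, -39.331912994384766, 18.892886638641357, 4.197908341884613, -0.002607821370474994, 3.6937403535830526e-06], 'position': [186.23574496670088, -596.0631882565302, 230.3320057101661], 'ee_rot': [-0.15074773711808337, 0.9885717817088775, 0.0009561014852035512, -0.0001950196468565264], 'contact_force': [0.40845315202199206, 0.4470621223974107, 0.4188464618421542], 'wrist_torque': [0.049114434955425106, 0.008966222625947835, 0.05313262389606031], 'gripper_width': 85.39261454925399}
```

View pics/scene0.png

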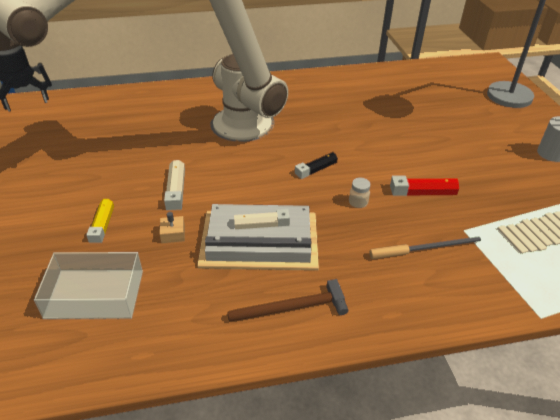

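View pics/top0.png

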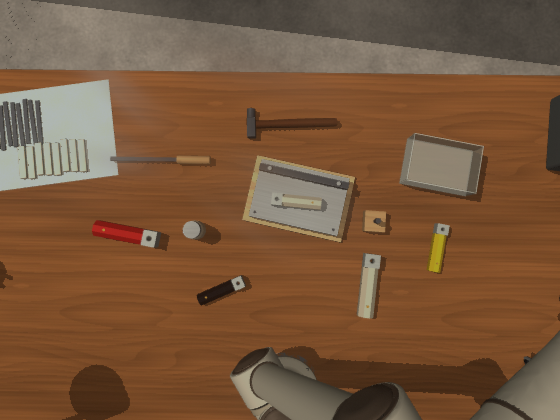

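```bash
cat > h.py <<'E'
import numpy as np, cv2
from bench import arm
def proj(n,p):
    c=arm.camera_info(n); T=np.linalg.inv(np.array(c["cam_to_world"])); q=T[:3,:3]@np.asarray(p,float)+T[:3,3]
    return np.array([c["fx"]*q[0]/q[2]+c["cx"],c["fy"]*q[1]/q[2]+c["cy"]])
def ray(n,uv):
    c=arm.camera_info(n); T=np.array(c["cam_to_world"])
    d=T[:3,:3]@np.array([(uv[0]-c["cx"])/c["fx"],(uv[1]-c["cy"])/c["fy"],1.]); return T[:3,3],d/np.linalg.norm(d)
def atz(n,uv,z):
    o,d=ray(n,uv); return o+d*(z-o[2])/d[2]
def tri(uv1,uv2,n1="scene",n2="top"):
    (a,d),(b,e)=ray(n1,uv1),ray(n2,uv2)
    s=np.linalg.lstsq(np.c_[d,-e],b-a,rcond=None)[0]; p,q=a+s[0]*d,b+s[1]*e
    return (p+q)/2,np.linalg.norm(p-q)
E
python3 - <<'E'
from h import *
for n in ("scene","top"):
  for t in ("pin","pin_tip","stand","handle","hole","bevel","fence","fence_face","block","jar"):
    r=arm.place_of(t,n)
    print(n,t,[([round(float(v)) for v in x["xyz"]],round(float(x["confidence"]),2),proj(n,x["xyz"]).round().astype(int).tolist()) for x in r])
E
```

```text
scene pin [([491, -260, 5], 0.62, [172, 232])]
scene pin_tip [([496, -260, 8], 0.38, [172, 233])]
scene stand [([498, -257, 1], 0.76, [173, 235])]
scene handle [([448, 468, -3], 0.95, [423, 192]), ([545, -26, 50], 0.85, [262, 223]), ([307, -240, 3], 0.73, [176, 188]), ([284, 187, 1], 0.71, [316, 167]), ([414, -441, -4], 0.7, [103, 223])]
scene hole [([551, 29, 76], 0.85, [284, 215]), ([311, 140, 26], 0.81, [304, 168]), ([433, 400, 36], 0.81, [401, 181]), ([473, -454, 24], 0.79, [95, 232]), ([380, -248, 34], 0.73, [173, 196])]
scene bevel [([420, -435, 26], 0.83, [103, 217]), ([536, -29, 70], 0.64, [260, 215]), ([459, 469, 33], 0.62, [427, 185])]
scene fence [([616, -45, 47], 0.63, [260, 244]), ([493, -257, 6], 0.23, [173, 233])]
scene fence_face [([607, -43, 50], 0.73, [260, 241]), ([559, -36, 10], 0.73, [259, 238])]
scene block [([560, -36, 15], 0.64, [259, 237])]
scene jar [([461, 269, 3], 0.92, [359, 202])]
top pin [([616, -48, 50], 0.69, [304, 177]), ([492, -258, 7], 0.44, [374, 221])]
top pin_tip [([494, -254, 10], 0.5, [373, 221])]
top stand [([494, -257, 1], 0.81, [373, 221])]
top handle [([445, 469, -7], 0.96, [130, 234]), ([545, -31, 45], 0.87, [297, 201]), ([286, 187, -1], 0.81, [222, 289]), ([420, -446, -5], 0.63, [436, 247])]
top hole [([307, 135, 32], 0.86, [238, 284]), ([554, 25, 80], 0.79, [278, 197]), ([379, -243, 35], 0.75, [371, 260]), ([474, -455, 32], 0.74, [444, 228]), ([434, 400, 35], 0.66, [148, 238])]
top bevel [([536, -22, 70], 0.88, [295, 204]), ([425, -432, 19], 0.85, [435, 245]), ([295, 192, 21], 0.84, [219, 287]), ([310, -225, 29], 0.78, [364, 284]), ([460, 464, 30], 0.57, [127, 229])]
top fence [([618, -45, 49], 0.9, [303, 176])]
top fence_face [([613, -48, 52], 0.68, [304, 178]), ([560, -35, 12], 0.57, [298, 197])]
top block [([562, -37, 12], 0.73, [299, 197]), ([457, 268, 1], 0.27, [196, 231])]
top jar [([455, 269, 1], 0.83, [196, 231])]
```

```bash
python3 - <<'E'
import cv2,numpy as np
s=cv2.imread("pics/scene0.png");t=cv2.imread("pics/top0.png")
a=cv2.resize(s[170:275,150:330],None,fx=4.4,fy=4.4,interpolation=cv2.INTER_CUBIC)
cv2.imwrite("pics/c_scene0.png",a)
b=cv2.resize(t[145:325,235:395],None,fx=3.3,fy=3.3,interpolation=cv2.INTER_CUBIC); cv2.imwrite("pics/c_top0.png",b)
E
```

```text
(no output)
```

View pics/c_scene0.png

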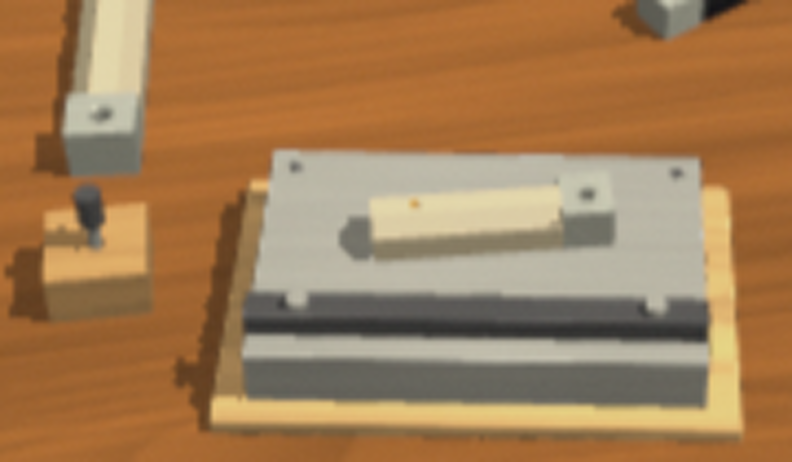

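View pics/c_top0.png

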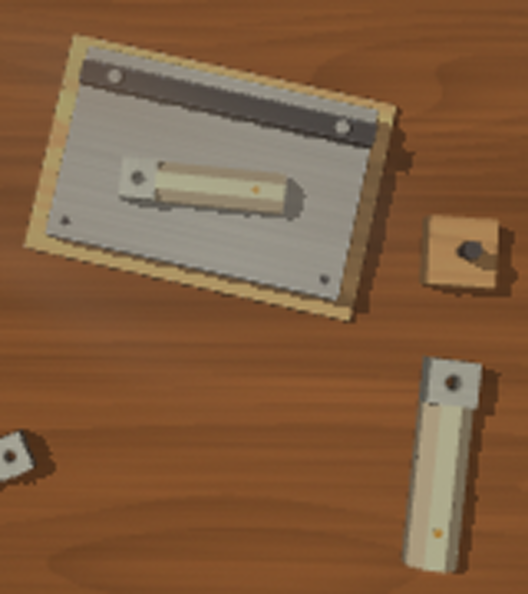

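```bash
python3 - <<'E'
import cv2,numpy as np
s=cv2.imread("pics/scene0.png");t=cv2.imread("pics/top0.png")
def crop(im,x0,y0,x1,y1,f,name):
    a=cv2.resize(im[y0:y1,x0:x1],None,fx=f,fy=f,interpolation=cv2.INTER_CUBIC)
    for x in range(x0,x1,5):
        cv2.line(a,(int((x-x0+.5)*f),0),(int((x-x0+.5)*f),6 if x%10 else 12),(255,0,255),1)
        if x%10==0: cv2.putText(a,str(x),(int((x-x0+.5)*f)-10,24),0,.4,(255,0,255),1)
    for y in range(y0,y1,5):
        cv2.line(a,(0,int((y-y0+.5)*f)),(6 if y%10 else 12,int((y-y0+.5)*f)),(255,0,255),1)
        if y%10==0: cv2.putText(a,str(y),(14,int((y-y0+.5)*f)+4),0,.4,(255,0,255),1)
    cv2.imwrite(name,a)
crop(s,225,200,300,240,10,"pics/h_s.png"); crop(t,265,185,330,215,12,"pics/h_t.png")
crop(s,155,205,190,245,14,"pics/p_s.png"); crop(t,360,205,395,240,14,"pics/p_t.png")
E
```

```text
(no output)
```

View pics/h_s.png

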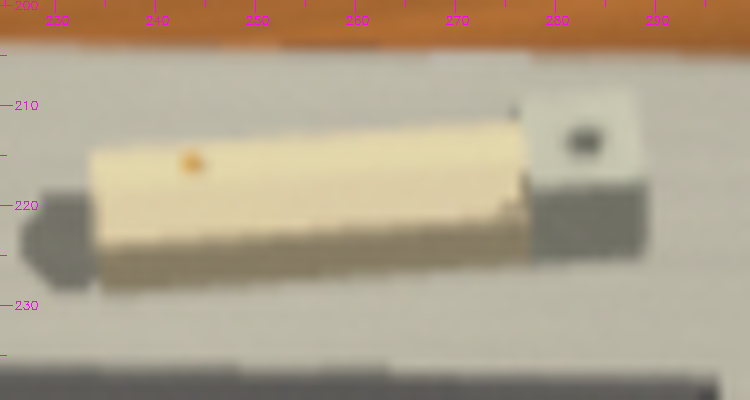

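View pics/h_t.png

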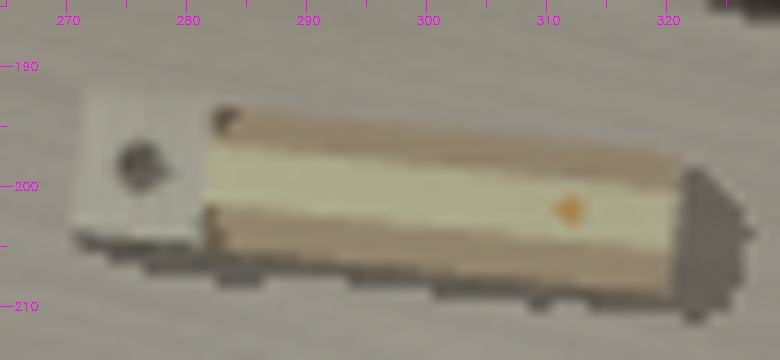

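View pics/p_s.png

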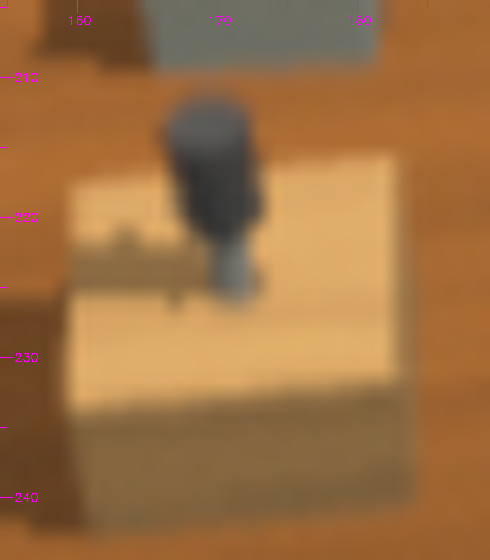

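View pics/p_t.png

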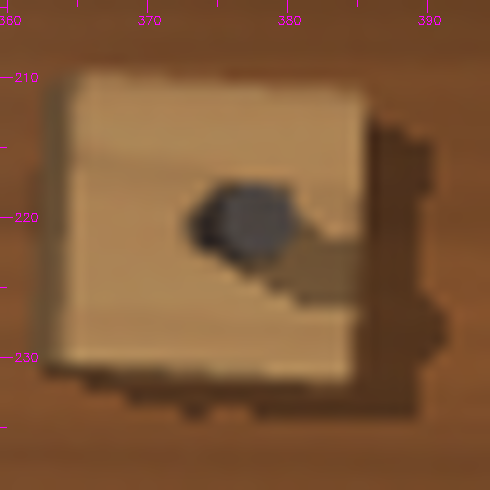

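```bash
python3 - <<'E'
from h import *
np.set_printoptions(precision=1,suppress=True)
for nm,a,b,z in [("pintop",(169.3,213.5),(377.8,220.3),75),("hole",(282.9,213.8),(276.2,198.2),78),("brass",(243.7,215.8),(311.9,201.8),78)]:
    p,e=tri(a,b); print(nm,p,e,atz("scene",a,z),atz("top",b,z))
# stand top corners at z=34: top image and scene
print("stand top", np.mean([atz("top",c,34) for c in [(364.6,209.6),(385.5,211.3),(384.6,231.8),(363.9,230.6)]],0), np.mean([atz("scene",c,34) for c in [(159.6,217.8),(182.6,215.4),(183.0,231.5),(159.3,234)]],0))
# bolster top corners (top view)
print("bolster top",[atz("top",c,78) for c in [(271.3,192.2),(281.8,193),(281.3,204.3),(270.8,203.6)]],[atz("scene",c,78) for c in [(277,208.8),(287.8,208.8),(289,218),(277,218.2)]])
for z in(75,78): print(z,[proj(n,p) for n in("scene","top") for p in [(494,-256,z)]])
# handle bottom long far edge in scene (z=50): bottom ivory/ bolster
a,b=atz("scene",(234.8,229.2),50),atz("scene",(288.8,225.4),50); print(a,b,np.degrees(np.arctan2(*(b-a)[:2])))
# top, flat edges z=78
for p,q in [((282,197),(321,200.2)),((282,201.8),(321,205.2))]:
    a,b=atz("top",p,78),atz("top",q,78); d=a-b; print("ridge",a,b,np.degrees(np.arctan2(-d[0],d[1])))
E
```

```text
pintop [ 492.3 -256.    73.6] 2.758880558536702 [ 493.3 -257.3   75. ] [ 492.5 -254.3   75. ]
hole [549.8  28.4  77.8] 2.301064393303217 [549.9  27.2  78. ] [550.   29.5  78. ]
brass [541.  -71.3  79.5] 2.19496906686148 [539.2 -72.2  78. ] [541.3 -70.3  78. ]
stand top [ 492.5 -254.8   34. ] [ 491.6 -257.7   34. ]
bolster top [array([566.7,  43.5,  78. ]), array([564.9,  14.1,  78. ]), array([533.1,  15. ,  78. ]), array([534.7,  44.3,  78. ])] [array([528.7,  16. ,  78. ]), array([533.7,  43.4,  78. ]), array([567.9,  39.3,  78. ]), array([563.1,   9.3,  78. ])]
75 [array([169.8, 213.6]), array([378.4, 219.8])]
78 [array([169.7, 212.8]), array([378.7, 219.7])]
[554.8 -98.3  50. ] [566.2  39.9  50. ] 4.713308023314406
ridge [553.6  13.3  78. ] [546.2 -95.7  78. ] -3.9155278326860166
ridge [540.2  13.1  78. ] [532.2 -95.8  78. ] -4.197095443921668
```

```bash
python3 - <<'E'
import cv2,numpy as np
s=cv2.imread("pics/scene0.png");t=cv2.imread("pics/top0.png")
def crop(im,x0,y0,x1,y1,f,name):
    a=cv2.resize(im[y0:y1,x0:x1],None,fx=f,fy=f,interpolation=cv2.INTER_CUBIC)
    for x in range(x0,x1,5):
        cv2.line(a,(int((x-x0+.5)*f),0),(int((x-x0+.5)*f),6 if x%10 else 12),(255,0,255),1)
        if x%10==0: cv2.putText(a,str(x),(int((x-x0+.5)*f)-10,24),0,.4,(255,0,255),1)
    for y in range(y0,y1,5):
        cv2.line(a,(0,int((y-y0+.5)*f)),(6 if y%10 else 12,int((y-y0+.5)*f)),(255,0,255),1)
        if y%10==0: cv2.putText(a,str(y),(14,int((y-y0+.5)*f)+4),0,.4,(255,0,255),1)
    cv2.imwrite(name,a)
crop(s,200,225,320,270,6.6,"pics/b_s.png"); crop(t,240,150,360,240,6.6,"pics/b_t.png")
E
```

```text
(no output)
```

View pics/b_s.png

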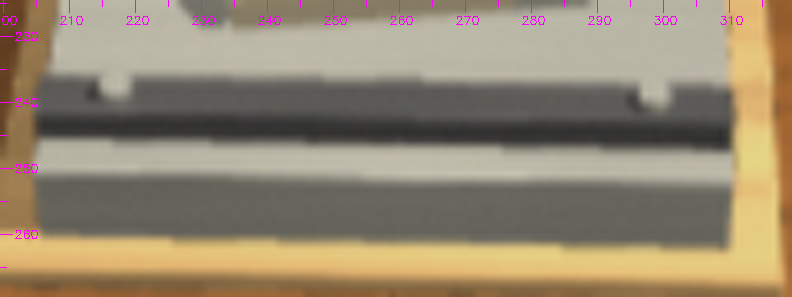

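View pics/b_t.png

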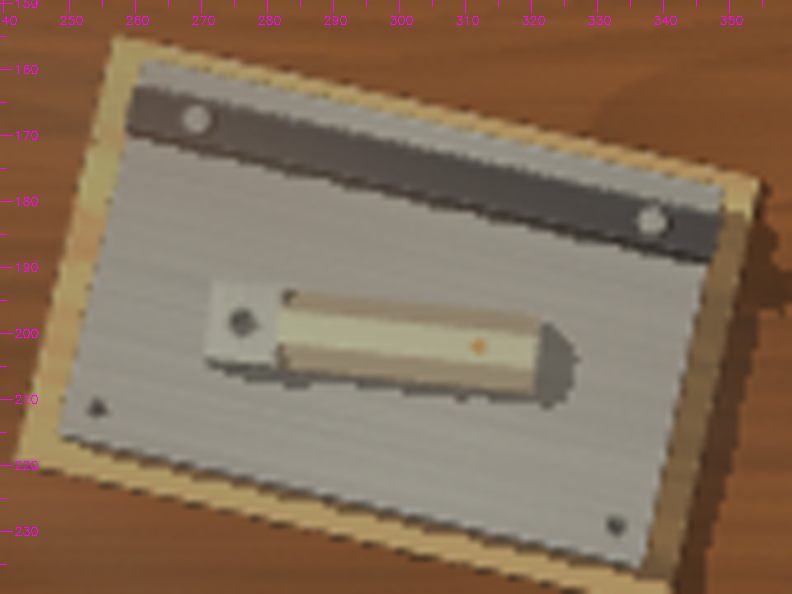

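```bash
python3 - <<'E'
from h import *
np.set_printoptions(precision=1,suppress=True)
for n,a,b,z in [("top",(259.3,170),(347,189.5),50),("scene",(209,236),(310,237.2),66),("scene",(206,245.2),(310,247),66),("top",(259.7,162.8),(348.5,182.3),66)]:
    p,q=atz(n,a,z),atz(n,b,z); d=q-p; print(n,p,q,np.degrees(np.arctan(d[0]/d[1])),np.linalg.norm(d))
E
```

```text
top [633.6  80.3  50. ] [ 580.5 -172.4   50. ] 11.872027044100333 258.2316118715761
scene [ 582.8 -165.3   66. ] [632.   78.9  66. ] 11.394400290043187 249.05572097722458
scene [ 612.5 -175.4   66. ] [664.1  71.   66. ] 11.822178939060146 251.71265262918905
top [651.7  78.4  66. ] [ 599.2 -174.1   66. ] 11.747842758141095 257.92285070185153
```

The picture shows these handle candidates, by scene pixel:
- Ivory on the block at (262,220). I choose this one: it is the smaller ivory handle, and its hole is at (283,214).
- Larger ivory on the bench at (175,185).
- Yellow at (103,218), black at (317,165) and red at (425,187).

There is only one pin, upright in its stand at scene (169,214) and top (378,220). I turn the jaws along the fence first.

Call:
send_rows(translation=[[0,0,0],[0,0,0],[0,0,0],[0,0,0],[0,0,0]], dr=[[0,0,9.7],[0,0,9.7],[0,0,9.7],[0,0,0],[0,0,0]], grip=[85,85,85,85,85])

```text
clock: 1.72
position: [186.4, -596.5, 231.3]
ee_rot: [0.101, 0.995, 0.0, -0.0]
contact_force: [-0.1, -0.2, -0.8]
gripper_width: 84.9
```

```bash
cat >> h.py <<'E'
from scipy.spatial.transform import Rotation as R
np.set_printoptions(precision=2,suppress=True)
def st(): 
    s=arm.read_state(); r=R.from_quat(s["ee_rot"]).as_matrix()
    print("t",round(s["clock"],2),"p",np.array(s["position"]),"yangle",np.degrees(np.arctan2(r[1,1],r[0,1])).round(2),"z",r[:,2].round(4),"F",np.array(s["contact_force"]),"w",round(s["gripper_width"],1)); return s,r
def togo(t):
    s,r=st(); d=np.asarray(t,float)-s["position"]; print("tool delta",r.T@d)
E
python3 - <<'E'
from h import *
togo([493,-256,120])
E
```

```text
t 1.73 p [ 186.39 -596.53  231.3 ] yangle 78.38 z [-0.  0. -1.] F [-0.11 -0.24 -0.77] w 84.9
tool delta [-231.77  395.29  111.31]
```

Call:
send_rows(translation=[[-15,25,0],[-25,45,0],[-30,50,0],[-30,50,0],[-30,50,0]], dr=[[0,0,0],[0,0,0],[0,0,0],[0,0,0],[0,0,0]], grip=[60,60,60,60,60])

```text
clock: 2.35
position: [359.6, -406.3, 231.6]
ee_rot: [0.101, 0.995, -0.0, 0.0]
contact_force: [0.9, -0.4, 0.3]
gripper_width: 60.2
```

Call:
send_rows(translation=[[-30,50,15],[-30,50,25],[-25,45,30],[-16.8,30.3,30],[0,0,11]], dr=[[0,0,0],[0,0,0],[0,0,0],[0,0,0],[0,0,0]], grip=[60,60,60,60,60])

```text
clock: 2.98
position: [493.8, -255.5, 118.8]
ee_rot: [0.1, 0.995, 0.0, -0.001]
contact_force: [-0.2, -0.5, -1.3]
gripper_width: 59.9
```

```bash
cat >> h.py <<'E'
def crop(n,x0,y0,x1,y1,f,name):
    im=arm.get_image(n)[:,:,::-1]
    a=cv2.resize(im[y0:y1,x0:x1],None,fx=f,fy=f,interpolation=cv2.INTER_CUBIC)
    for x in range(x0,x1,5):
        cv2.line(a,(int((x-x0+.5)*f),0),(int((x-x0+.5)*f),6 if x%10 else 12),(255,0,255),1)
        if x%10==0: cv2.putText(a,str(x),(int((x-x0+.5)*f)-10,24),0,.4,(255,0,255),1)
    for y in range(y0,y1,5):
        cv2.line(a,(0,int((y-y0+.5)*f)),(6 if y%10 else 12,int((y-y0+.5)*f)),(255,0,255),1)
        if y%10==0: cv2.putText(a,str(y),(14,int((y-y0+.5)*f)+4),0,.4,(255,0,255),1)
    cv2.imwrite(name,a); return im
E
python3 - <<'E'
from h import *
togo([493,-256,90])
crop("scene",120,150,220,245,6,"pics/a1s.png"); crop("top",330,180,430,270,6,"pics/a1t.png")
E
```

```text
t 2.98 p [ 493.77 -255.45  118.8 ] yangle 78.54 z [-0.  0. -1.] F [-0.21 -0.45 -1.31] w 59.9
tool delta [ 0.57 -0.7  28.8 ]
```

View pics/a1s.png

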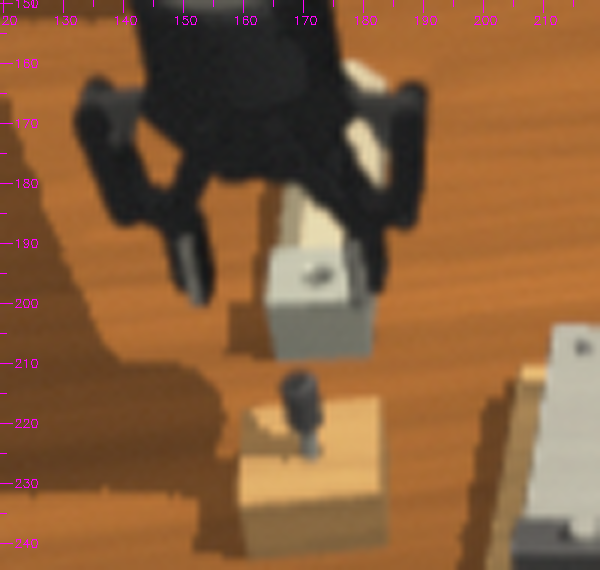

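View pics/a1t.png

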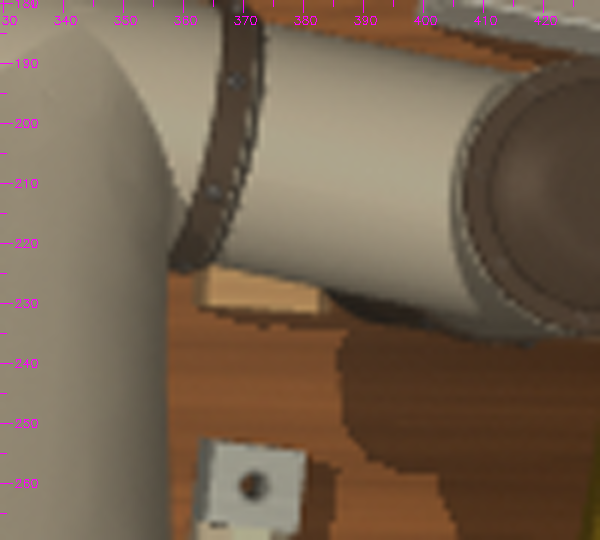

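```bash
python3 - <<'E'
from h import *
for z in (119,126,130): print(proj("scene",[493.8,-255.5,z]))
togo([492.8,-256,45])
E
```

```text
[167.73 200.68]
[167.36 198.58]
[167.14 197.38]
t 3.08 p [ 492.44 -257.09  119.43] yangle 78.34 z [-0.  0. -1.] F [-0.48  0.78 -0.48] w 60.2
tool delta [-0.36  1.14 74.43]
```

Call:
send_rows(translation=[[0,1.5,15],[0,0,22],[0,0,22],[0,0,15],[0,0,0]], dr=[[0,0,0],[0,0,0],[0,0,0],[0,0,0],[0,0,0]], grip=[60,60,60,60,60])

```text
clock: 3.7
position: [492.7, -256.3, 45.8]
ee_rot: [0.103, 0.995, 0.0, -0.001]
contact_force: [0.4, -0.3, 0.0]
gripper_width: 60.1
```

```bash
python3 - <<'E'
from h import *
crop("scene",120,150,220,245,6,"pics/a2s.png");st()
E
```

```text
t 3.75 p [ 493.47 -256.39   46.73] yangle 78.23 z [-0. -0. -1.] F [0.4  0.26 0.37] w 59.9
```

View pics/a2s.png

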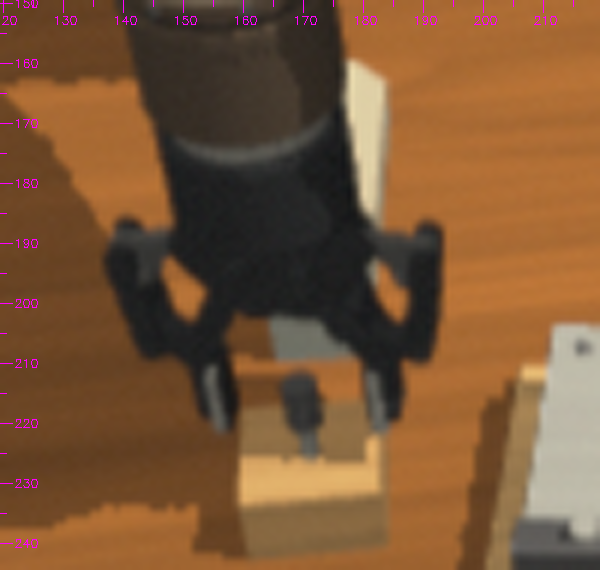

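The picture shows the pin head at (169.5,214), midway between the pads at (156,215) and (182,215). I close the gripper.

Call:
send_rows(translation=[[0,0,0],[0,0,0],[0,0,0],[0,0,0],[0,0,0]], dr=[[0,0,0],[0,0,0],[0,0,0],[0,0,0],[0,0,0]], grip=[30,10,5,5,5])

```text
clock: 4.38
position: [494.1, -256.1, 47.4]
ee_rot: [0.102, 0.995, -0.0, 0.001]
contact_force: [-0.3, -0.8, 5.1]
gripper_width: 14.2
```

```bash
python3 - <<'E'
from h import *
crop("scene",120,150,220,245,6,"pics/a3s.png");st()
E
```

```text
t 4.42 p [ 494.13 -256.09   47.4 ] yangle 78.28 z [ 0. -0. -1.] F [-0.1  -0.53  5.46] w 13.9
```

View pics/a3s.png

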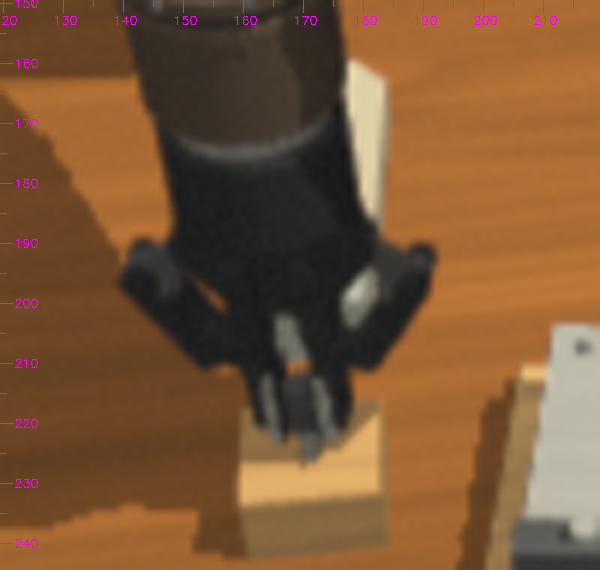

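Call:
send_rows(translation=[[0,0,-5],[0,0,-10],[0,0,-10],[0,0,-15],[0,0,-15]], dr=[[0,0,0],[0,0,0],[0,0,0],[0,0,0],[0,0,0]], grip=[5,5,5,5,5])

```text
clock: 5.05
position: [493.6, -255.9, 103.0]
ee_rot: [0.102, 0.995, -0.0, 0.0]
contact_force: [0.4, -0.5, -0.6]
gripper_width: 14.0
```

```bash
python3 - <<'E'
from h import *
crop("scene",120,120,220,215,6,"pics/a4s.png");st()
E
```

```text
t 5.1 p [ 495.01 -256.4   105.2 ] yangle 78.29 z [ 0. -0. -1.] F [ 0.54 -0.17  1.07] w 13.9
```

View pics/a4s.png

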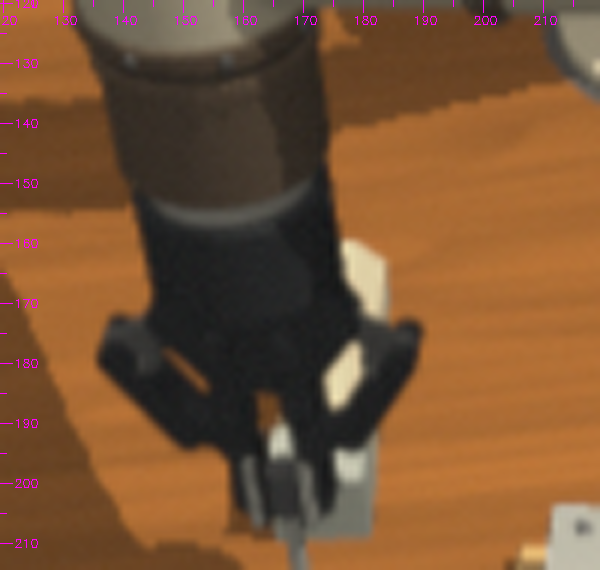

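Call:
send_rows(translation=[[0,0,-20],[0,0,-15],[0,15,0],[0,30,0],[0,40,0]], dr=[[0,0,0],[0,0,0],[0,0,0],[0,0,0],[0,0,0]], grip=[5,5,5,5,5])

```text
clock: 5.72
position: [510.4, -171.4, 135.9]
ee_rot: [0.103, 0.995, 0.0, -0.001]
contact_force: [1.0, -0.3, -0.7]
gripper_width: 13.9
```

Call:
send_rows(translation=[[0,40,0],[0,40,0],[0,40,0],[0,40,0],[3,25,0]], dr=[[0,0,0],[0,0,0],[0,0,0],[0,0,0],[0,0,0]], grip=[5,5,5,5,5])

```text
clock: 6.35
position: [545.2, 11.6, 135.8]
ee_rot: [0.102, 0.995, -0.0, -0.001]
contact_force: [-0.5, 0.1, -1.0]
gripper_width: 14.0
```

```bash
python3 - <<'E'
from h import *
togo([550,28.4,134]);togo([550,28.4,134])
E
```

```text
t 6.35 p [545.25  11.58 135.83] yangle 78.35 z [-0.  0. -1.] F [-0.49  0.12 -1.05] w 14.0
tool delta [-1.26 17.44  1.82]
t 6.35 p [545.25  11.58 135.83] yangle 78.35 z [-0.  0. -1.] F [-0.49  0.12 -1.05] w 14.0
tool delta [-1.26 17.44  1.82]
```

Call:
send_rows(translation=[[-0.5,10,0],[0,7.5,0],[0,0,0],[0,0,0],[0,0,0]], dr=[[0,0,0],[0,0,0],[0,0,0],[0,0,0],[0,0,0]], grip=[5,5,5,5,5])

```text
clock: 6.98
position: [549.6, 25.4, 136.7]
ee_rot: [0.103, 0.995, -0.0, -0.0]
contact_force: [0.1, -0.5, 0.4]
gripper_width: 14.4
```

```bash
python3 - <<'E'
from h import *
crop("scene",245,155,320,225,8,"pics/a5s.png");togo([550,28.4,134])
crop("top",245,155,320,225,8,"pics/a5t.png");togo([550,28.4,134])
for z in (90,92,94): print(proj("scene",[550,28.4,z]))
print(proj("scene",[550,28.4,78]))
E
```

```text
t 7.03 p [549.59  25.51 136.71] yangle 78.19 z [-0.  0. -1.] F [-0.22 -0.4  -0.23] w 13.8
tool delta [0.19 2.91 2.71]
t 7.08 p [549.61  25.6  136.71] yangle 78.2 z [ 0.  0. -1.] F [-0.21 -0.12 -0.35] w 14.1
tool delta [0.19 2.82 2.71]
[283.47 210.32]
[283.48 209.75]
[283.5  209.17]
[283.38 213.77]
```

View pics/a5s.png

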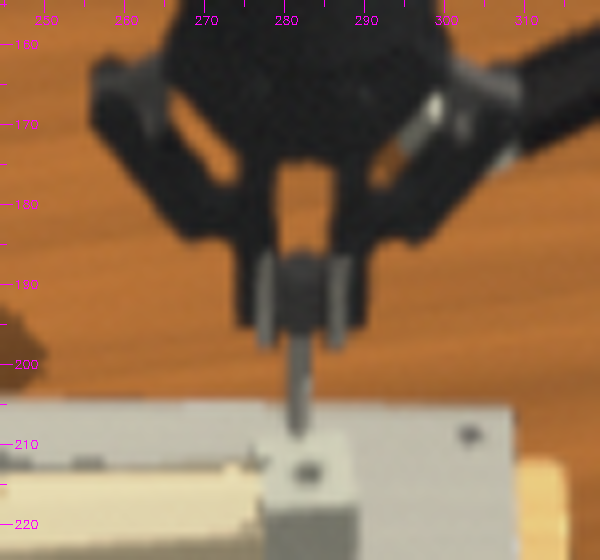

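View pics/a5t.png

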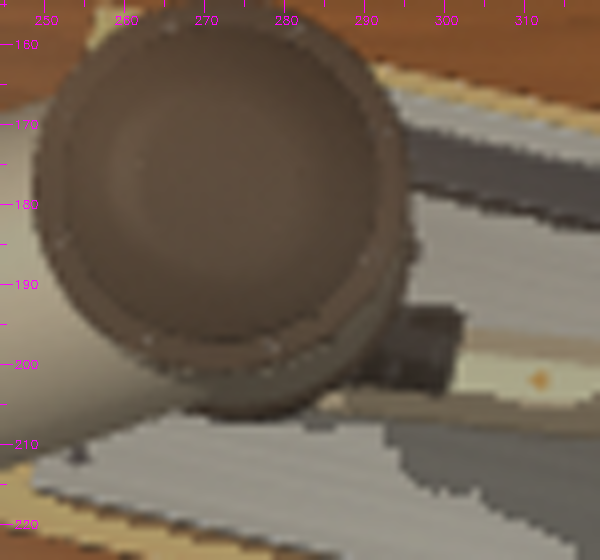

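Call:
send_rows(translation=[[0,3.5,0],[0,0,3],[0,0,3],[0,0,2],[0,0,0]], dr=[[0,0,0],[0,0,0],[0,0,0],[0,0,0],[0,0,0]], grip=[5,5,5,5,5])

```text
clock: 7.7
position: [550.2, 29.5, 128.4]
ee_rot: [0.102, 0.995, -0.0, -0.0]
contact_force: [0.2, -0.1, -1.0]
gripper_width: 14.1
```

```bash
python3 - <<'E'
from h import *
im=crop("scene",262,185,302,225,14,"pics/a6s.png");st()
g=cv2.cvtColor(np.ascontiguousarray(im),cv2.COLOR_BGR2GRAY)
print("     ",list(range(276,292)))
for v in range(196,222): print(v,g[v,276:292].tolist())
p=np.array([550,28.4,85.]);
for k in range(3):
    q=p.copy(); q[k]+=10; print((proj("scene",q)-proj("scene",p))/10)
E
```

```text
t 7.75 p [550.33  29.5  128.55] yangle 78.25 z [-0. -0. -1.] F [ 0.62 -0.72 -0.19] w 14.0
      [276, 277, 278, 279, 280, 281, 282, 283, 284, 285, 286, 287, 288, 289, 290, 291]
196 [56, 35, 52, 87, 81, 51, 48, 49, 49, 47, 46, 56, 90, 87, 46, 41]
197 [63, 41, 56, 91, 82, 50, 48, 48, 50, 49, 48, 55, 91, 84, 47, 45]
198 [90, 72, 75, 95, 83, 64, 54, 51, 50, 53, 65, 60, 93, 85, 68, 78]
199 [112, 107, 103, 99, 85, 89, 84, 69, 67, 76, 104, 71, 96, 103, 111, 116]
200 [125, 124, 117, 103, 91, 102, 102, 88, 87, 95, 118, 78, 97, 109, 121, 123]
201 [127, 128, 124, 118, 115, 116, 106, 96, 94, 101, 118, 108, 114, 118, 121, 122]
202 [125, 124, 123, 121, 121, 119, 105, 95, 96, 103, 117, 118, 117, 118, 116, 118]
203 [122, 119, 121, 119, 118, 116, 100, 94, 97, 113, 117, 116, 116, 116, 115, 114]
204 [127, 126, 122, 120, 120, 118, 101, 95, 97, 118, 120, 119, 119, 119, 118, 118]
205 [175, 171, 155, 153, 152, 147, 113, 98, 110, 131, 151, 153, 152, 151, 151, 151]
206 [188, 187, 179, 175, 176, 171, 121, 102, 118, 147, 173, 176, 176, 175, 175, 175]
207 [190, 189, 188, 188, 186, 181, 126, 102, 121, 163, 184, 
[... 554 characters left out ...]
 178, 174, 154, 128, 113, 123, 176, 200, 204, 203, 192, 187, 186]
215 [217, 210, 201, 199, 197, 186, 164, 157, 162, 191, 201, 204, 204, 195, 187, 187]
216 [214, 206, 203, 200, 199, 197, 191, 189, 191, 200, 201, 203, 202, 196, 190, 188]
217 [208, 176, 194, 197, 196, 195, 193, 193, 194, 197, 197, 195, 188, 183, 186, 188]
218 [205, 153, 168, 172, 169, 162, 160, 159, 154, 154, 154, 152, 149, 155, 183, 186]
219 [202, 150, 137, 134, 129, 126, 126, 124, 120, 119, 121, 120, 121, 141, 181, 187]
220 [171, 146, 120, 118, 114, 116, 116, 115, 115, 114, 115, 116, 119, 139, 181, 187]
221 [159, 155, 122, 116, 117, 116, 115, 115, 115, 114, 114, 114, 119, 138, 183, 188]
[0.08 0.27]
[ 0.38 -0.05]
[ 0.01 -0.29]
```

View pics/a6s.png

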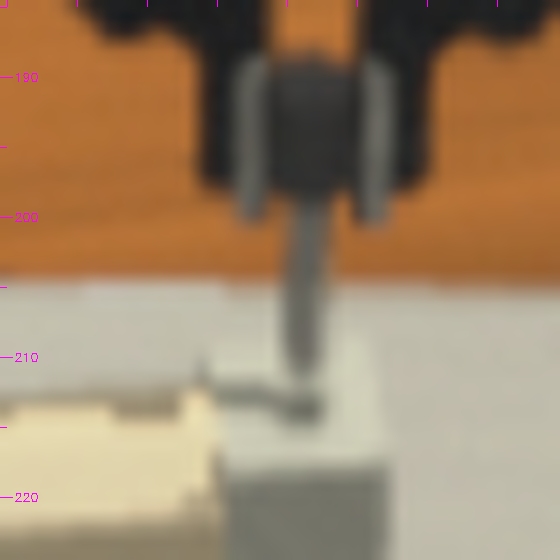

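```bash
python3 - <<'E'
from h import *
g=cv2.imread("pics/scene0.png",0).astype(float)
print(list(range(277,290)))
for v in range(208,220): print(v,g[v,277:290].astype(int).tolist())
w=np.clip(190-g[210:217,279:288],0,None); vv,uu=np.mgrid[210:217,279:288]; print((w*uu).sum()/w.sum(),(w*vv).sum()/w.sum(), w.sum())
t=cv2.imread("pics/top0.png",0).astype(float)
for v in range(194,204): print(v,t[v,270:284].astype(int).tolist())
for p in ([550,28.4,78],[550,29.5,86],[550,29.5,84]): print(proj("scene",p))
st()
E
```

```text
[277, 278, 279, 280, 281, 282, 283, 284, 285, 286, 287, 288, 289]
208 [184, 182, 183, 182, 183, 183, 183, 183, 186, 185, 185, 183, 181]
209 [186, 189, 188, 187, 190, 191, 191, 192, 193, 194, 193, 187, 182]
210 [190, 194, 193, 192, 193, 194, 195, 197, 195, 197, 197, 190, 182]
211 [191, 195, 194, 195, 193, 193, 192, 194, 195, 196, 198, 191, 183]
212 [197, 195, 194, 192, 190, 179, 170, 175, 186, 195, 197, 194, 184]
213 [201, 196, 193, 190, 175, 139, 127, 133, 170, 193, 198, 196, 182]
214 [206, 196, 193, 190, 166, 127, 110, 118, 172, 192, 196, 197, 185]
215 [204, 195, 193, 192, 182, 159, 152, 155, 185, 193, 196, 197, 188]
216 [200, 194, 193, 193, 190, 183, 182, 185, 192, 194, 196, 194, 188]
217 [169, 188, 190, 190, 188, 187, 186, 187, 191, 190, 189, 181, 176]
218 [147, 163, 166, 165, 156, 154, 152, 147, 148, 148, 148, 143, 150]
219 [144, 131, 129, 124, 122, 120, 120, 115, 114, 115, 114, 116, 136]
283.0323076923077 213.77076923076922 650.0
194 [143, 144, 158, 160, 155, 156, 157, 152, 153, 153, 154, 153, 134, 92]
195 [143, 144, 159, 158, 156, 156, 157, 153, 155, 154, 154, 154, 133, 92]
196 [146, 150, 159, 160, 156, 155, 139, 146, 155, 155, 156, 155, 147, 128]
197 [141, 147, 159, 159, 153, 112, 94, 94, 141, 155, 155, 157, 161, 162]
198 [145, 150, 159, 158, 139, 81, 83, 91, 121, 152, 156, 158, 165, 166]
199 [145, 152, 159, 158, 140, 98, 95, 96, 109, 139, 156, 157, 165, 167]
200 [145, 156, 160, 160, 155, 128, 100, 113, 143, 156, 157, 158, 165, 167]
201 [145, 156, 159, 159, 158, 157, 145, 154, 155, 157, 158, 158, 167, 167]
202 [145, 157, 160, 160, 159, 160, 156, 158, 156, 158, 158, 153, 110, 136]
203 [144, 159, 161, 159, 159, 160, 157, 157, 157, 158, 156, 133, 104, 132]
[283.38 213.77]
[283.86 211.43]
[283.85 212.  ]
t 7.75 p [550.33  29.5  128.55] yangle 78.25 z [-0. -0. -1.] F [ 0.62 -0.72 -0.19] w 14.0
```

Call:
send_rows(translation=[[-0.6,-0.5,2],[0,0,3],[0,0,3],[0,0,2],[0,0,2]], dr=[[0,0,0],[0,0,0],[0,0,0],[0,0,0],[0,0,0]], grip=[5,5,5,5,5])

```text
clock: 8.38
position: [550.9, 28.9, 116.5]
ee_rot: [0.102, 0.995, -0.0, -0.0]
contact_force: [0.8, 0.5, -0.7]
gripper_width: 14.0
```

```bash
python3 - <<'E'
from h import *
im=crop("scene",262,185,302,225,14,"pics/a7s.png");st()
E
```

```text
t 8.43 p [550.69  28.85 116.28] yangle 78.25 z [-0. -0. -1.] F [-0.34 -0.07 -0.48] w 14.0
```

View pics/a7s.png

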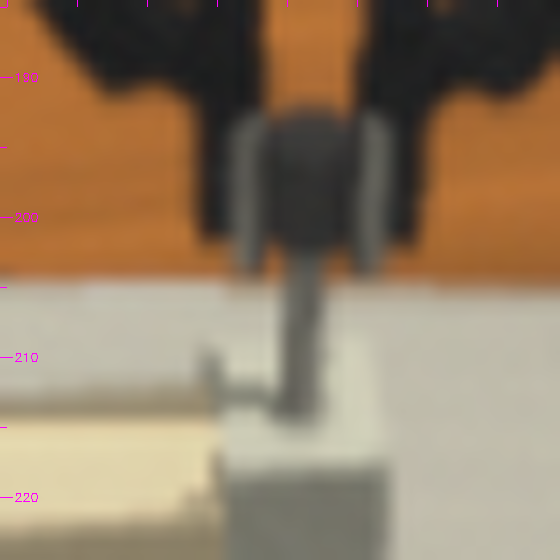

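Call:
send_rows(translation=[[0,0,3],[0,0,4],[0,0,4],[0,0,4],[0,0,3]], dr=[[0,0,0],[0,0,0],[0,0,0],[0,0,0],[0,0,0]], grip=[5,5,5,5,5])

```text
clock: 9.05
position: [550.8, 28.9, 98.3]
ee_rot: [0.102, 0.995, -0.0, -0.0]
contact_force: [-0.0, 0.1, -0.2]
gripper_width: 14.1
```

```bash
python3 - <<'E'
from h import *
im=crop("scene",262,185,302,225,14,"pics/a8s.png");st()
E
```

```text
t 9.1 p [550.57  28.84  98.01] yangle 78.24 z [-0. -0. -1.] F [ 0.02 -0.99 -1.73] w 14.4
```

View pics/a8s.png

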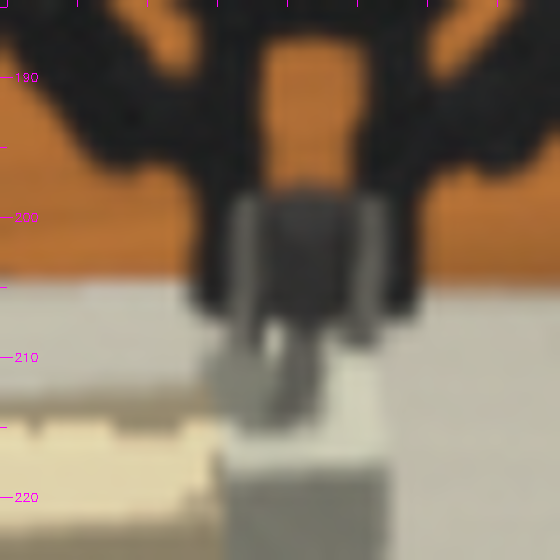

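Call:
send_rows(translation=[[0,0,2],[0,0,1],[0,0,1],[0,0,0.5],[0,0,0.5]], dr=[[0,0,0],[0,0,0],[0,0,0],[0,0,0],[0,0,0]], grip=[5,5,5,5,5])

```text
clock: 9.72
position: [550.9, 28.9, 93.7]
ee_rot: [0.102, 0.995, 0.0, 0.0]
contact_force: [1.0, 0.0, -1.0]
gripper_width: 14.1
```

Call:
send_rows(translation=[[0,0,0.5],[0,0,0.5],[0,0,0.3],[0,0,0.2],[0,0,0]], dr=[[0,0,0],[0,0,0],[0,0,0],[0,0,0],[0,0,0]], grip=[5,5,5,5,5])

```text
clock: 10.35
position: [551.0, 28.9, 92.5]
ee_rot: [0.102, 0.995, 0.0, 0.0]
contact_force: [-0.4, -0.2, 1.8]
gripper_width: 14.0
```

Call:
send_rows(translation=[[0,0,0],[0,0,0],[0,0,0],[0,0,0],[0,0,0]], dr=[[0,0,0],[0,0,0],[0,0,0],[0,0,0],[0,0,0]], grip=[18,25,35,40,40])

```text
clock: 10.98
position: [550.9, 28.9, 92.1]
ee_rot: [0.102, 0.995, 0.0, -0.0]
contact_force: [-0.5, 0.4, 0.0]
gripper_width: 40.1
```

```bash
python3 - <<'E'
from h import *
im=crop("scene",245,170,320,230,10,"pics/a9s.png");st()
for z in (50,96,120): print(proj("scene",[550,28.4,z]))
E
```

```text
t 11.03 p [550.85  28.9   92.16] yangle 78.25 z [-0.  0. -1.] F [-0.23 -0.32 -0.41] w 40.1
[283.17 221.65]
[283.51 208.58]
[283.7  201.51]
```

View pics/a9s.png

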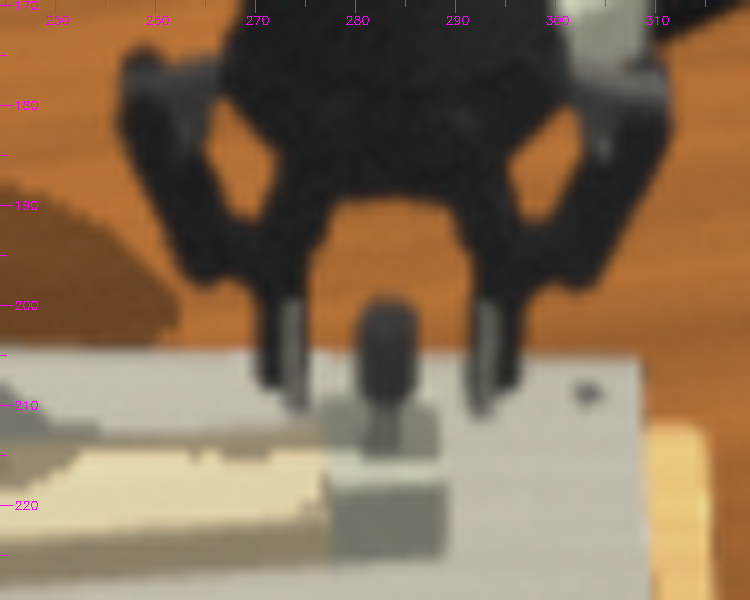

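Pin head top sits at (283,201), as predicted for a fully seated pin, and it stands upright and released. I lift clear and move behind the handle.

Call:
send_rows(translation=[[0,0,-10],[0,0,-20],[0,0,-20],[0,0,-20],[0,0,0]], dr=[[0,0,0],[0,0,0],[0,0,0],[0,0,0],[0,0,0]], grip=[40,40,40,40,40])

```text
clock: 11.65
position: [552.0, 29.2, 164.4]
ee_rot: [0.102, 0.995, 0.001, 0.002]
contact_force: [-0.6, 0.9, -0.4]
gripper_width: 40.1
```

Call:
send_rows(translation=[[13,-20,0],[13,-20,0],[13,-20,0],[0,0,0],[0,0,0]], dr=[[0,0,0],[0,0,0],[0,0,0],[0,0,0],[0,0,0]], grip=[40,40,40,40,40])

```text
clock: 12.28
position: [500.8, -21.7, 162.0]
ee_rot: [0.102, 0.995, -0.0, 0.0]
contact_force: [0.7, 0.7, 0.7]
gripper_width: 39.9
```

```bash
python3 - <<'E'
from h import *
im=crop("scene",205,150,325,260,6.6,"pics/b1s.png");st()
im=crop("top",235,150,355,240,6.6,"pics/b1t.png");togo([500.5,-21.8,58])
E
```

```text
t 12.32 p [500.97 -21.56 161.98] yangle 78.26 z [ 0. -0. -1.] F [ 0.07  0.05 -0.84] w 40.0
t 12.38 p [501.01 -21.46 161.99] yangle 78.27 z [ 0.  0. -1.] F [-0.25 -0.01  0.31] w 39.9
tool delta [  0.44  -0.44 103.99]
```

View pics/b1s.png

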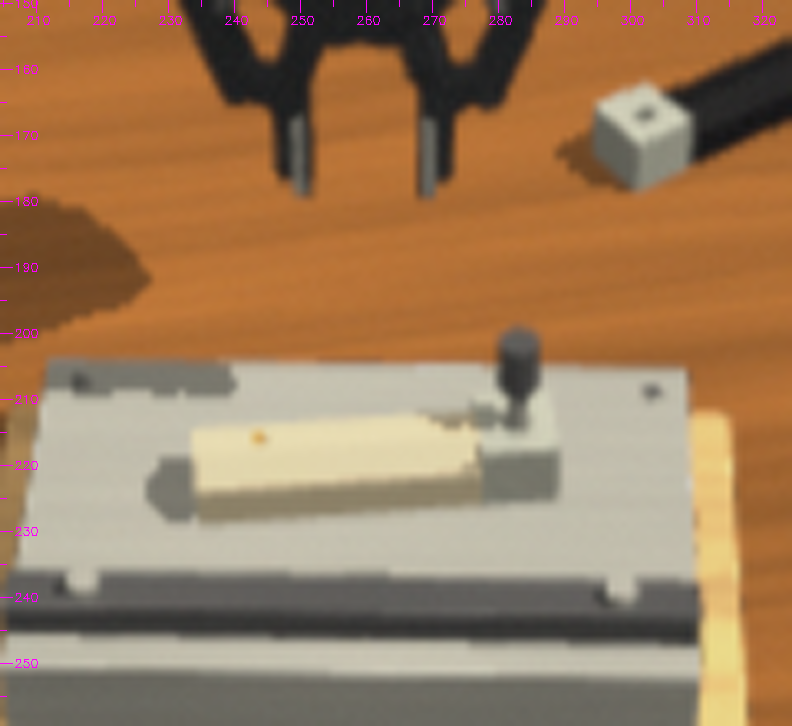

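View pics/b1t.png

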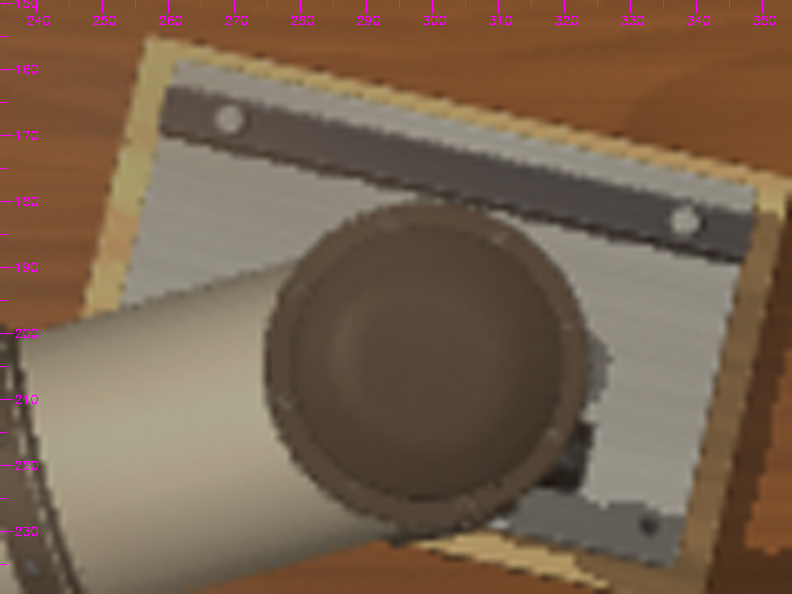

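Call:
send_rows(translation=[[0,0,20],[0,0,30],[0,0,30],[0,0,18],[0,0,6]], dr=[[0,0,0],[0,0,0],[0,0,0],[0,0,0],[0,0,0]], grip=[40,40,40,40,40])

```text
clock: 13.0
position: [500.2, -21.6, 56.9]
ee_rot: [0.102, 0.995, -0.0, -0.001]
contact_force: [-0.0, 0.1, 1.0]
gripper_width: 39.9
```

```bash
python3 - <<'E'
from h import *
im=crop("scene",205,150,325,260,6.6,"pics/b2s.png");st()
n=np.array([.979,-.2045]);c=np.array([607,-46.])
s=arm.read_state()["position"]; print("dist TCP to face",n@(c-s[:2]), "u", np.array([.2045,.979])@(s[:2]-c))
E
```

```text
t 13.05 p [500.25 -21.68  56.89] yangle 78.27 z [-0. -0. -1.] F [-0.5  -0.34 -0.69] w 40.0
dist TCP to face 109.47960310118313 u 1.9843562238934354
```

View pics/b2s.png

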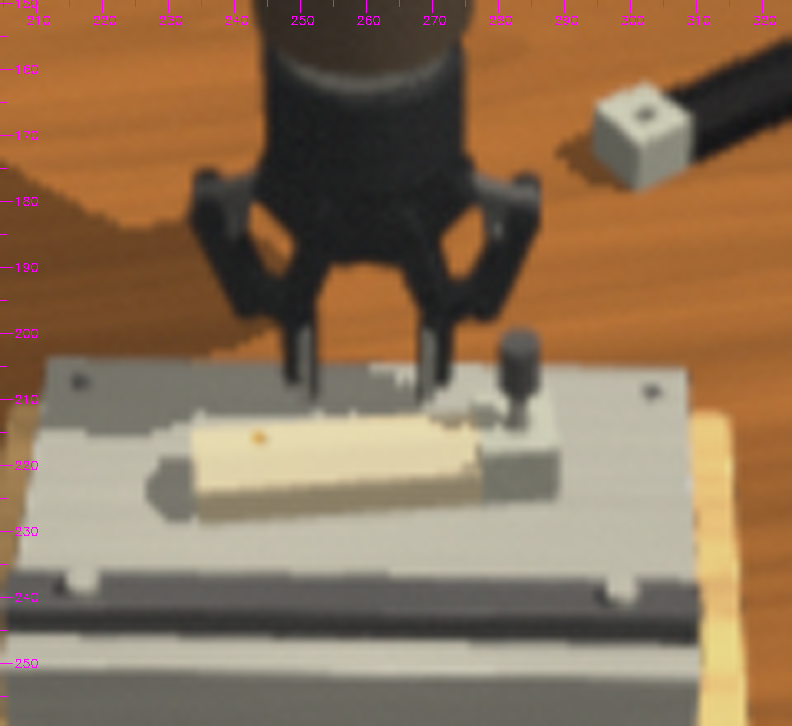

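Call:
send_rows(translation=[[-5,0,0],[-5,0,0],[-4,0,0],[-4,0,0],[-4,0,0]], dr=[[0,0,0],[0,0,0],[0,0,0],[0,0,0],[0,0,0]], grip=[40,40,40,40,40])

```text
clock: 13.68
position: [521.9, -26.5, 58.2]
ee_rot: [0.102, 0.995, -0.0, -0.0]
contact_force: [-2.0, 0.6, 1.2]
gripper_width: 39.9
```

Call:
send_rows(translation=[[-4,0,0],[-4,0,0],[-4,0,0],[-4,0,0],[-4,0,0]], dr=[[0,0,0],[0,0,0],[0,0,0],[0,0,0],[0,0,0]], grip=[40,40,40,40,40])

```text
clock: 14.3
position: [541.7, -30.5, 58.1]
ee_rot: [0.102, 0.995, -0.0, -0.0]
contact_force: [-1.8, 0.2, 0.9]
gripper_width: 40.0
```

```bash
cat >> h.py <<'E'
def dist():
    s=st()[0]["position"]; n=np.array([.979,-.2045]);c=np.array([607,-46.]); print("dist",n@(c-s[:2]),"u",np.array([.2045,.979])@(s[:2]-c))
E
python3 - <<'E'
from h import *
im=crop("scene",205,150,325,260,6.6,"pics/b3s.png");dist()
E
```

```text
t 14.35 p [542.42 -30.58  58.15] yangle 78.25 z [ 0. -0. -1.] F [-0.86  0.38 -0.14] w 40.1
dist 66.37882667635922 u 1.8870946951529497
```

View pics/b3s.png

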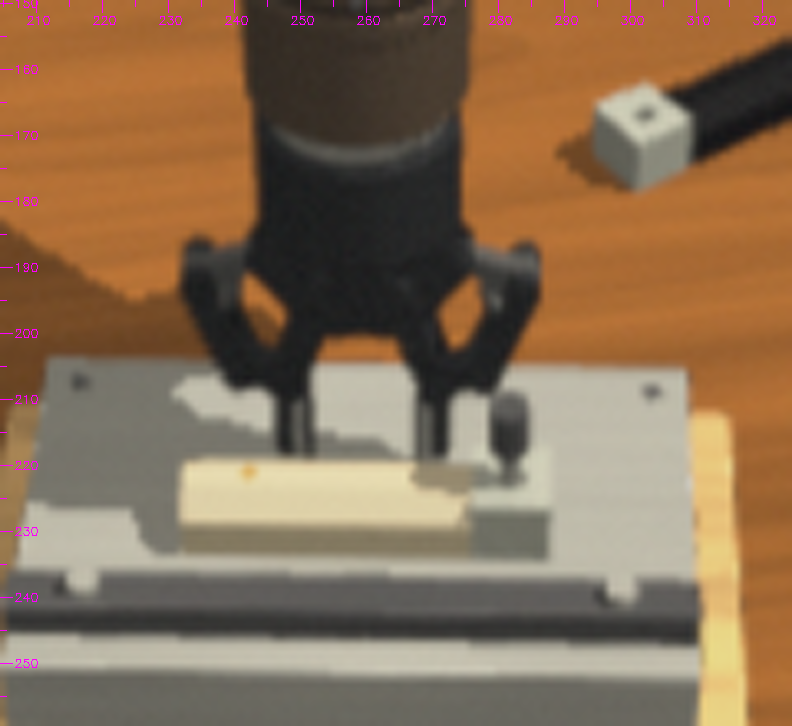

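Call:
send_rows(translation=[[-4,0,0],[-4,0,0],[-4,0,0],[-3,0,0],[-2,0,0]], dr=[[0,0,0],[0,0,0],[0,0,0],[0,0,0],[0,0,0]], grip=[40,40,40,40,40])

```text
clock: 14.98
position: [558.4, -34.0, 58.1]
ee_rot: [0.102, 0.995, -0.0, -0.0]
contact_force: [-1.1, 0.0, -0.6]
gripper_width: 39.8
```

Call:
send_rows(translation=[[-1,0,0],[-1,0,0],[-0.5,0,0],[-0.5,0,0],[0,0,0]], dr=[[0,0,0],[0,0,0],[0,0,0],[0,0,0],[0,0,0]], grip=[40,40,40,40,40])

```text
clock: 15.6
position: [561.2, -34.5, 58.2]
ee_rot: [0.102, 0.995, 0.0, 0.0]
contact_force: [0.3, 0.5, -0.1]
gripper_width: 40.0
```

```bash
python3 - <<'E'
from h import *
im=crop("scene",205,150,325,260,6.6,"pics/b4s.png");dist()
E
```

```text
t 15.65 p [561.18 -34.52  58.19] yangle 78.25 z [ 0.  0. -1.] F [-1.1   1.17  0.23] w 40.0
dist 47.20652121622446 u 1.8663722229368709
```

View pics/b4s.png

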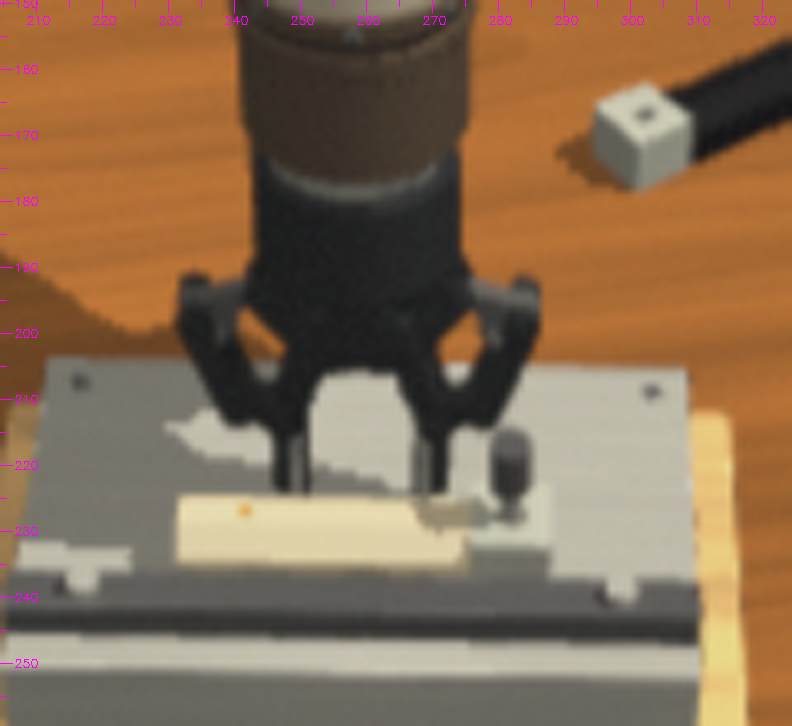

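Call:
send_rows(translation=[[-0.5,0,0],[-0.5,0,0],[-0.5,0,0],[-0.3,0,0],[0,0,0]], dr=[[0,0,0],[0,0,0],[0,0,0],[0,0,0],[0,0,0]], grip=[40,40,40,40,40])

```text
clock: 16.27
position: [563.0, -34.9, 58.2]
ee_rot: [0.102, 0.995, 0.0, 0.0]
contact_force: [-0.9, 0.5, -1.4]
gripper_width: 40.3
```

Call:
send_rows(translation=[[-0.5,0,0],[-0.5,0,0],[-0.5,0,0],[-0.3,0,0],[0,0,0]], dr=[[0,0,0],[0,0,0],[0,0,0],[0,0,0],[0,0,0]], grip=[40,40,40,40,40])

```text
clock: 16.9
position: [564.4, -35.2, 58.2]
ee_rot: [0.102, 0.995, 0.0, -0.0]
contact_force: [-2.0, 2.4, 0.8]
gripper_width: 40.2
```

Call:
send_rows(translation=[[-0.4,0,0],[-0.3,0,0],[0,0,0],[0,0,0],[0,0,0]], dr=[[0,0,0],[0,0,0],[0,0,0],[0,0,0],[0,0,0]], grip=[40,40,40,40,40])

```text
clock: 17.52
position: [564.5, -35.2, 58.1]
ee_rot: [0.103, 0.995, -0.0, -0.001]
contact_force: [-5.2, 2.5, 1.5]
gripper_width: 39.8
```

```bash
python3 - <<'E'
from h import *
im=crop("scene",215,195,315,260,8,"pics/b5s.png");dist()
E
```

```text
t 17.57 p [564.53 -35.23  58.13] yangle 78.23 z [-0.  0. -1.] F [-4.79  2.45  2.85] w 40.1
dist 43.78369318692634 u 1.8529645405008832
```

View pics/b5s.png

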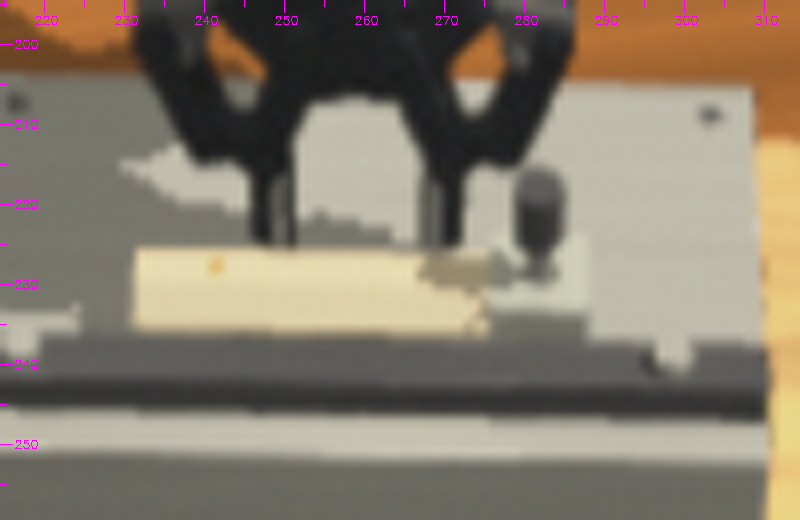

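```bash
python3 - <<'E'
from h import *
u=np.array([.2045,.979]);n=np.array([.979,-.2045]);c=np.array([607,-46.])
p=atz("scene",(281.6,217.3),120)[:2]+[0,1.3]; ctr=p-55*u
print("head",p,"centre",ctr,"u",u@(ctr-c),"dist",n@(c-ctr))
# ends at z=68 lower bevel edge near fence : left end px (231,236.5)?
for q in [(231,236)]: 
    e=atz("scene",q,68)[:2]+[0,1.3]; print(e,u@(e-c)+70, n@(c-e))
e=atz("scene",(287.8,234),78)[:2]+[0,1.3]; print(e,u@(e-c)-70, n@(c-e))
E
```

```text
head [605.03  13.21] centre [593.79 -40.63] u 2.5513573631558204 dist 14.03255989894274
[ 594.61 -110.87] 3.9623648261135855 -1.130334590758034
[622.78  25.83] 3.552265669610307 -0.7590962812911037
```

Call:
send_rows(translation=[[4,0,0],[8,0,0],[3,0,-5],[0,1.6,-10],[0,0,0]], dr=[[0,0,0],[0,0,0],[0,0,0],[0,0,0],[0,0,0]], grip=[40,40,40,20,0])

```text
clock: 18.2
position: [552.3, -30.5, 74.7]
ee_rot: [0.102, 0.995, 0.0, 0.002]
contact_force: [-1.0, -0.6, 0.1]
gripper_width: 4.4
```

Call:
send_rows(translation=[[0,0,0],[-3,0,0],[-3,0,0],[-2,0,0],[0,0,0]], dr=[[0,0,0],[0,0,0],[0,0,0],[0,0,0],[0,0,0]], grip=[0,0,0,0,0])

```text
clock: 18.82
position: [559.0, -32.5, 73.0]
ee_rot: [0.102, 0.995, -0.0, -0.0]
contact_force: [-0.9, 0.2, -0.7]
gripper_width: -0.0
```

```bash
python3 - <<'E'
from h import *
im=crop("scene",215,180,315,255,8,"pics/b6s.png");dist()
E
```

```text
t 18.88 p [558.82 -32.45  73.03] yangle 78.24 z [-0. -0. -1.] F [ 0.09 -0.17  0.09] w -0.1
dist 49.938717449595075 u 3.4104841586782157
```

View pics/b6s.png

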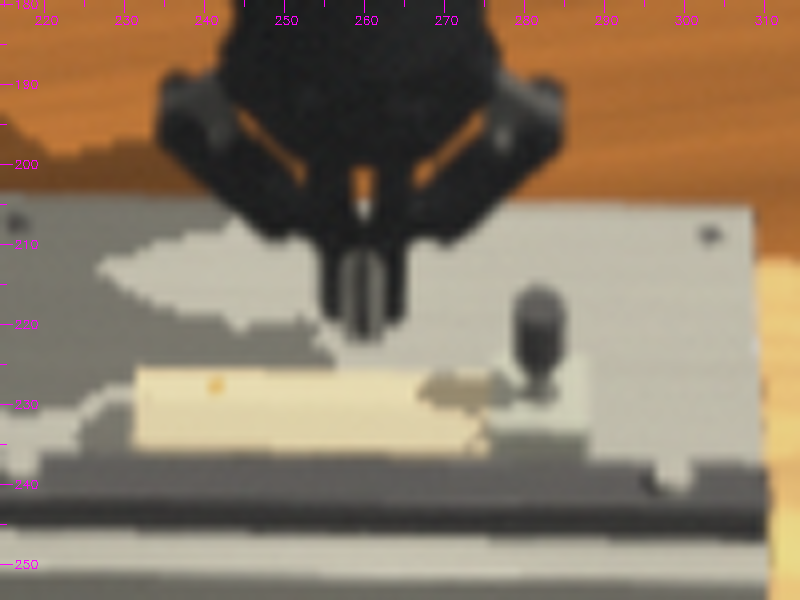

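Call:
send_rows(translation=[[-3,0,0],[-3,0,0],[-2,0,0],[-1,0,0],[0,0,0]], dr=[[0,0,0],[0,0,0],[0,0,0],[0,0,0],[0,0,0]], grip=[0,0,0,0,0])

```text
clock: 19.5
position: [567.7, -34.3, 73.2]
ee_rot: [0.102, 0.995, -0.0, -0.0]
contact_force: [-0.6, -0.6, 0.2]
gripper_width: -0.1
```

```bash
python3 - <<'E'
from h import *
dist()
E
```

```text
t 19.5 p [567.68 -34.25  73.16] yangle 78.25 z [-0. -0. -1.] F [-0.56 -0.59  0.24] w -0.1
dist 40.89215532791423 u 3.460690664779184
```

Call:
send_rows(translation=[[-1,0,0],[-0.5,0,0],[-0.5,0,0],[-0.5,0,0],[0,0,0]], dr=[[0,0,0],[0,0,0],[0,0,0],[0,0,0],[0,0,0]], grip=[0,0,0,0,0])

```text
clock: 20.12
position: [570.1, -34.8, 73.2]
ee_rot: [0.102, 0.995, -0.0, 0.0]
contact_force: [0.4, 0.7, -1.4]
gripper_width: 0.0
```

Call:
send_rows(translation=[[-0.3,0,0.3],[-0.3,0,0.3],[-0.2,0,0.2],[0,0,0],[0,0,0]], dr=[[0,0,0],[0,0,0],[0,0,0],[0,0,0],[0,0,0]], grip=[0,0,0,0,0])

```text
clock: 20.75
position: [570.9, -34.9, 72.4]
ee_rot: [0.102, 0.995, 0.0, -0.0]
contact_force: [-0.1, -0.2, 1.2]
gripper_width: 0.0
```

```bash
python3 - <<'E'
from h import *
im=crop("scene",215,180,315,255,8,"pics/b7s.png");dist()
E
```

```text
t 20.8 p [570.87 -34.92  72.39] yangle 78.25 z [-0. -0. -1.] F [-0.07 -0.2   0.15] w -0.0
dist 37.63597644572609 u 3.4612801787983
```

View pics/b7s.png

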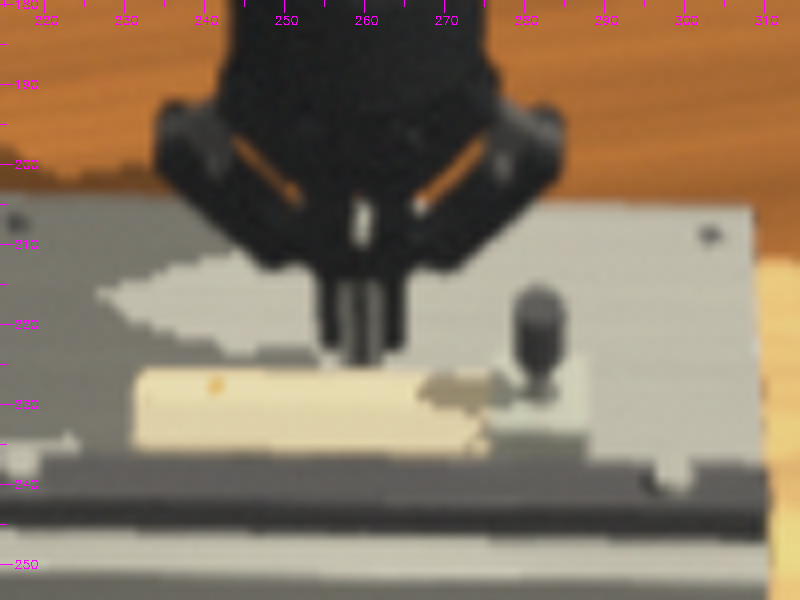

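Call:
send_rows(translation=[[-0.4,0,0.2],[-0.4,0,0.2],[-0.4,0,0.2],[0,0,0],[0,0,0]], dr=[[0,0,0],[0,0,0],[0,0,0],[0,0,0],[0,0,0]], grip=[0,0,0,0,0])

```text
clock: 21.42
position: [571.6, -35.1, 72.0]
ee_rot: [0.102, 0.995, -0.0, -0.0]
contact_force: [-3.8, 2.6, 4.5]
gripper_width: 0.1
```

Call:
send_rows(translation=[[-0.2,0,0.2],[-0.2,0,0.2],[0,0,0],[0,0,0],[0,0,0]], dr=[[0,0,0],[0,0,0],[0,0,0],[0,0,0],[0,0,0]], grip=[0,0,0,0,0])

```text
clock: 22.05
position: [571.6, -35.1, 71.9]
ee_rot: [0.102, 0.995, -0.0, -0.001]
contact_force: [-5.5, 4.0, 8.7]
gripper_width: 0.0
```

```bash
cat >> h.py <<'E'
def force():
    F=[];
    for i in range(5): arm.get_image("top"); F.append(arm.read_state()["contact_force"])
    F=np.mean(F,0); n=np.array([.979,-.2045,0]); u=np.array([.2045,.979,0]); print("push n",-F@n,"down",F[2],"along u",F@u,"mag",np.linalg.norm(F))
E
python3 - <<'E'
from h import *
dist();force()
E
```

```text
t 22.05 p [571.58 -35.11  71.95] yangle 78.26 z [-0. -0. -1.] F [-5.52  4.02  8.73] w 0.0
dist 36.90249263206779 u 3.413185791221072
push n 6.274836560309314 down 7.669067922656177 along u 1.6116870487377928 mag 10.038662745385782
```

Call:
send_rows(translation=[[-0.3,0.1,0.2],[-0.3,0.1,0.1],[-0.2,0,0.1],[0,0,0],[0,0,0]], dr=[[0,0,0],[0,0,0],[0,0,0],[0,0,0],[0,0,0]], grip=[0,0,0,0,0])

```text
clock: 22.92
position: [571.6, -35.1, 71.9]
ee_rot: [0.102, 0.995, -0.0, -0.002]
contact_force: [-8.8, 4.1, 11.4]
gripper_width: 0.2
```

```bash
python3 - <<'E'
from h import *
dist();force()
E
```

```text
t 22.93 p [571.62 -35.15  71.92] yangle 78.26 z [-0. -0. -1.] F [-8.85  4.14 11.4 ] w 0.2
dist 36.851809695385484 u 3.3887449955252915
push n 8.64724099609839 down 11.284488878622927 along u 1.7584589781646178 mag 14.324325696013158
```

Call:
send_rows(translation=[[-0.3,0.1,0],[-0.2,0.1,0],[0,0,0],[0,0,0],[0,0,0]], dr=[[0,0,0],[0,0,0],[0,0,0],[0,0,0],[0,0,0]], grip=[0,0,0,0,0])

```text
clock: 23.8
position: [571.6, -35.1, 71.9]
ee_rot: [0.102, 0.995, -0.0, -0.002]
contact_force: [-9.4, 2.9, 12.9]
gripper_width: 0.1
```

```bash
python3 - <<'E'
from h import *
dist();force()
im=crop("scene",200,180,320,265,6.6,"pics/b8s.png")
im=arm.get_image("top");cv2.imwrite("pics/b8t.png",im[:,:,::-1]);im=arm.get_image("scene");cv2.imwrite("pics/b8f.png",im[:,:,::-1])
im2=crop("top",250,145,360,235,7,"pics/b8tc.png")
E
```

```text
t 23.8 p [571.65 -35.12  71.92] yangle 78.25 z [-0. -0. -1.] F [-9.37  2.92 12.87] w 0.1
dist 36.83240449738692 u 3.4176710697194856
push n 9.522750553127592 down 12.328438233876957 along u 1.12236316214819 mag 15.61758152700916
```

View pics/b8s.png

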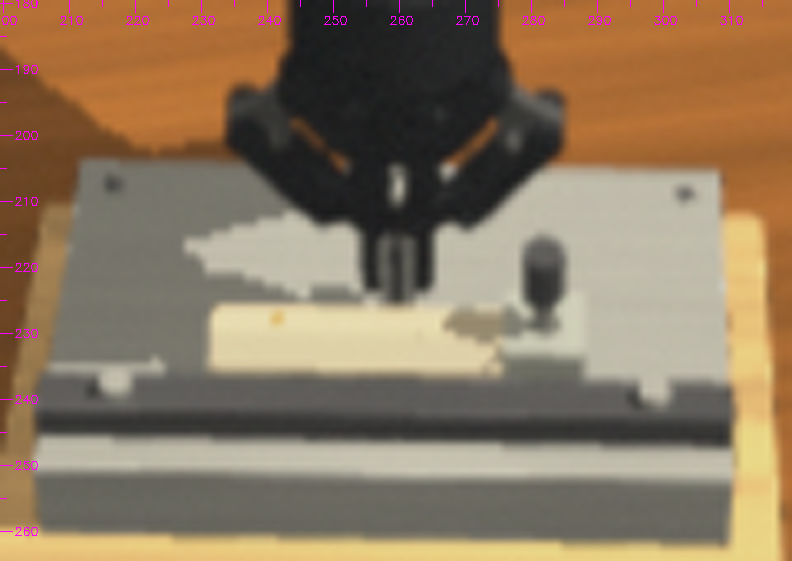

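View pics/b8tc.png

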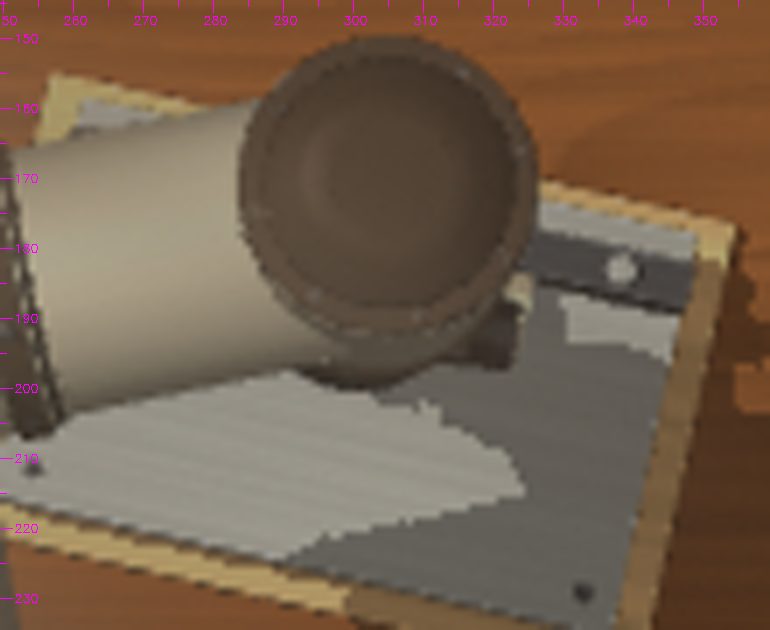

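View pics/b8f.png

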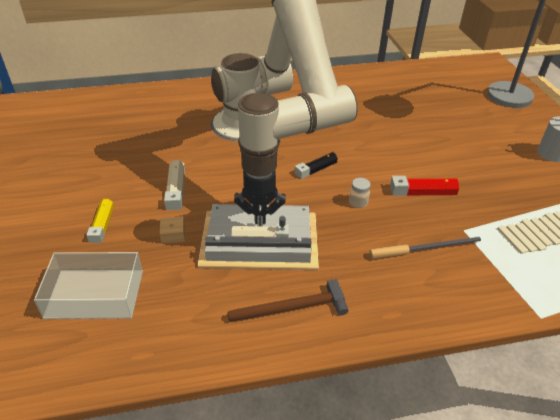

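Call:
send_rows(translation=[[-0.2,0.1,-0.1],[0,0,-0.1],[0,0,0],[0,0,0],[0,0,0]], dr=[[0,0,0],[0,0,0],[0,0,0],[0,0,0],[0,0,0]], grip=[0,0,0,0,0])

```text
clock: 24.88
position: [571.7, -35.1, 71.9]
ee_rot: [0.102, 0.995, -0.0, -0.002]
contact_force: [-8.8, 3.9, 11.6]
gripper_width: -0.3
```

```bash
python3 - <<'E'
from h import *
dist();force();force()
E
```

```text
t 24.88 p [571.67 -35.11  71.94] yangle 78.24 z [-0. -0. -1.] F [-8.81  3.87 11.55] w -0.3
dist 36.81114803562119 u 3.4396590154743194
push n 9.330002487968349 down 11.823771748078766 along u 1.0834186406878716 mag 15.099711207684491
push n 9.40086298738077 down 11.539162358872602 along u 1.7876398442824246 mag 14.990004408242946
```

```bash
python3 - <<'E'
from h import *
im=cv2.imread("pics/b8f.png").astype(float)
sat=im[:,:,2]-im[:,:,0]   # ivory has R>B
def edge(cols,v0,v1,rev=False):
    out=[]
    for u in cols:
        c=sat[v0:v1,u]; th=(c.min()+c.max())/2
        k=np.arange(v0,v1); d=c-th; i=[j for j in range(len(d)-1) if d[j]*d[j+1]<0]
        if i: j=i[-1] if rev else i[0]; out.append((u,k[j]+d[j]/(d[j]-d[j+1])))
    return np.array(out)
def ang(e,z):
    p=np.polyfit(e[:,0],e[:,1],1); a=atz("scene",(e[0,0],np.polyval(p,e[0,0])),z);b=atz("scene",(e[-1,0],np.polyval(p,e[-1,0])),z); d=b-a
    return np.degrees(np.arctan(d[0]/d[1])),len(e),np.std(e[:,1]-np.polyval(p,e[:,0]))
print("handle far lower edge z68",ang(edge(range(234,266),231,241,True),68))
g=im.mean(2)
sat=g
print("fence near top edge z66",ang(edge(list(range(226,230))+list(range(234,266)),232,240,True),66))
def stepdown(cols,v0,v1): return edge(cols,v0,v1)
print("fence rear-top/block strip z66", ang(edge(range(215,300),243,249),66))
print("fence/front edge z66 dark", ang(edge(range(222,292),238,246),66))
E
```

```text
handle far lower edge z68 (np.float64(11.563184361170709), 32, np.float64(0.0764878393198369))
fence near top edge z66 (np.float64(10.780572198116875), 36, np.float64(0.1642532153532396))
fence rear-top/block strip z66 (np.float64(11.65236630012444), 85, np.float64(0.1049729772543715))
fence/front edge z66 dark (np.float64(11.878827222623043), 70, np.float64(0.1892066880965963))
```

Handle edge 11.6° against fence 11.7–11.9°, which is parallel within the measuring noise. The pin is in and the push holds steady at 15 N, so I hand in.

```bash
python3 - <<'E'
from bench import arm
print(arm.read_state()["clock"], arm.job_done())
E
```

```text
the job is handed in; nothing more can be done
25.375 None
```

The job was handed in at 25.4 s, with the arm still pushing. I put the pin fully down in the smaller ivory handle's bolster and let it go. I then slid the handle square onto the fence with two fingers, and pressed on the middle of its bevel with the fingers shut.

**Last checks:**
- **Push:** it was steady at about 15.0 N, with 9.4 N towards the fence and 11.5 N down. That is about 51° below level, a little steeper than 45°. A sideways force of 1 to 2 N along the fence remained.
- **Flush:** the handle's edge measured 11.6°, against 11.7° and 11.9° for two of the fence's edges. The edge right beside the handle read 10.8°, but that was a noisy fit. Both ends of the handle were equally far from the fence, to about 0.4 mm.
- **Pin:** it stood upright at the height expected when fully seated, and it stayed in during the slide. The gripper read 14 mm on the 16 mm head, but the pin did not slip.
- **Other things:** the jar, hammer, file and tub were where they started in the last full picture.
- **Not checked:** the top camera was blocked by the arm at the end, so these last picture checks come from the scene camera only.

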